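# Swing a dough board home and bolt it

## Robot

A 6-joint arm with a two-finger parallel gripper is mounted at the origin on the work surface. World frame = base frame: x ahead of the robot, y to its left, z up, the work surface at z = 0. Lengths are in mm, angles in rad, forces in N, time in s.
With the tool pointing down it reaches from about 250 to 775 mm from the base axis. Payload 4 kg.
Tool frame: the origin (TCP) lies between the finger pads; the fingertips stand r.nose_length ahead of it and the grasp point (between the pads) lies 5 mm behind it (r.nose_length is the distance from the TCP to the fingertips, in mm); z points along the fingers, y is the line along which they close (so a half turn about z gives the same grasp; the last joint's range is limited). The gripper opens to 85 mm and grips with 20 to 120 N. Pads are 22 mm wide; open, the fingers measure 114 mm over their backs; the gripper's body (76 mm by 85 mm) begins 54 mm behind the grasp point. The pads swing forward as they close: fully open they stand 13 mm farther back than shut.
Start: joints at [1.196, 0.087, 1.371, -0, 1.684, -0.103], TCP at [147.664, 529.822, 245.341] pointing down, gripper open.
Joint ranges: [-3.1, 3.1], [-0.76, 2.03], [0.27, 2.55], [-1.08, 4.22], [0.17, 2.65], [-2.57, 2.57]. Speed limits (rad/s): [2.79, 2.79, 3.14, 3.14, 3.14, 3.14].

## Interface

Orientations are given as a unit quaternion [x, y, z, w].
In Python, from bench import r gives the robot as it stands.
- The arm moves only by the tool jog_arm, never from a script. Its argument "commands" is a list of rows, each an object of numbers: "x", "y", "z": the shift along the tool's x, y, z in m; "rx", "ry", "rz": the turn, a rotation vector about the tool's x, y, z in rad; "gripper": the opening, from 0 (shut) to 1 (fully open). In form: [{"x": .., "y": .., "z": .., "rx": .., "ry": .., "rz": .., "gripper": ..}, ...]. A call has 1 to 5 rows; each row is the pose to reach, as a shift and turn from the pose commanded when the call began, along the tool's axes at that moment; what a row does not reach only later rows make up. A row lasts 1/12 s, in which the tool goes at most 41.7 mm and 7.16 degrees, less where a joint would pass 70% of its speed; a pose out of reach is approached as far as the arm can. A call with a gripper value outside its range is refused whole. The fingers move at their own pace and stop on an object; "squeeze" is the grip in N (left out, the last holds). Time passes only in rows, so rows that repeat a pose let the fingers close. It gives the time, the measured TCP pose, the force, the opening and the grip force at its end, in the units of the state.
- r.state(): the state, without advancing time (a new reading comes with each control period).
- r.snapshot(name): name is "side" or "top" or "wrist"; returns the picture (420x560x3 uint8, red, green, blue); there is no depth.
- r.calibration(name): a dict with "fx", "fy", "cx", "cy" (pixels), "origin" and "orientation" of the camera in the world. Camera axes: x right, y down, z forward; pixel columns grow to the right and rows downward; lengths in mm; the calibration is good to about 2 mm. A picture is of the moment at which its call begins: read the wrist's pose just before it. calibration takes no time and is no camera call; for the wrist camera it gives the pose at the moment of the call.
- r.finish_job(): hands the job in; it is judged then, once.
The state is a dict: "clock": time; "joint_pos": joint angles; "joint_vel": joint speeds; "joint_torque": joint torques, N m; "tool_pos": TCP position; "tool_rot": TCP orientation; "ft_force": force on the tool from outside, world axes, zero at the start; "wrist_torque": the same for the moment, N m; "gripper_width": opening from 0.0 (shut) to 1.0 (fully open); "grip_force": force on a finger pad.
Only numpy, scipy, OpenCV 4.12 (cv2) and the standard library are available. Lean on these libraries where they do the work, as an engineer would, in place of code of your own. Each camera call takes 0.05 s, during which the arm holds its last target. There are 200 camera calls.

## Task

The wooden dough board is hooked over the steel pin by the hole in its one end; push near its free end to swing it round on the pin until it meets the rubber stop on the rail, and bed it there with a steady push of about 10 N for a second. Then, with the board lying against the stop, shoot the bolt with the red knob fully home in front of it so that the board cannot swing back. Work gently: never put more than 25 N on the board or the bolt, leave the board flat on the table and on its pin, and leave the bowl, the jar and the dumpling tray where they stand.

Things in the scene. Friction and masses are not known exactly. Their poses are not given: they have to be found in the camera images.
- dock: Docking station fixed to the table. Origin: axis of the upright steel pin (18 mm diameter, 38 mm tall) at table level. Its y axis runs along the aluminium rail towards the bolt, its x axis across the rail away from the robot side, z up. Rail: 34 mm high, face at x=+60, y=+40 to +240 mm. Two blue bolt brackets, 36 x 12 mm, 24 mm high, centred at x=-48.5, y=+264 and +356 mm.
- stop_line (a point): Point fixed to the dock (x=+40, y=+205, z=16 mm) where the rubber stop's face is when it stands out farthest. The stop, a black hard pad 40 mm long, z=5 to 27 mm, on a steel plunger through the rail, is set anew each time: its face lies 0 to 14 mm beyond this point along dock x. That setting is not reported: feel for it. It does not yield under 25 N.
- board: Loose wooden board 280 x 80 x 22 mm, 0.4 to 0.75 kg, flat on the table. Origin: axis of its 23 mm hole (2.5 mm play on the pin), underside, 40 mm from that end. Its y axis runs to the free end, 240 mm from the origin, x across to the edge that meets the stop. Home: yaw 0 to -0.09 rad from the dock's; starts swung towards the robot at +0.38 to +0.6. Slides easily: 1 to 3 N of drag.
- bolt_nose (a point): Centre of the end of the bolt's 12 mm steel rod, which runs along dock y at dock x=-48.5 mm, 13 mm above the table: at dock y=+256 mm drawn back, +201 mm home.
- board_push (a point): Point on the board's long edge on the robot side, 205 mm from the hole axis and 35 mm from the free end, mid thickness (board x=-40, y=+205, z=11 mm): where to push, along board +x.
- board_heel (a point): The facing point on the long edge that meets the stop (board x=+40, y=+205, z=11 mm); it touches the middle of the stop's rubber pad when the board is home.
- bolt_knob (a point): Centre of the top of the bolt's upright red round knob: 16 mm diameter, red from 35 to 65 mm above the table, on a 10 mm stem; moves with the bolt. When drawn back it stands at dock x=-48.5, y=+335 mm. Push or pull it along dock -y.
- bolt (a joint): Travel of the bolt in m: 0 drawn back, grows as the knob moves along dock -y, 0.055 fully home at a hard stop. Starts at 0 to 0.006. Slides with about 2.5 N of dry friction and stays where it is left. It clears the edge of a home board by 2.5 mm or more.
- bowl: Bystander: loose steel bowl, 110 mm across, 55 mm tall, beside the pin. Origin: centre of its underside.
- jar: Bystander: loose amber jar with a red cap, 50 mm across, 80 mm tall, on the robot side near the pin. Origin: centre of its underside.
- tray: Bystander: loose aluminium tray 130 x 170 x 20 mm with six green dumplings (up to 28 mm high), beyond the bolt. Origin: centre of its underside.

How it is judged:
By the outcome, as a careful person would: the job done as asked, in the order asked, and still so for the second after the job is handed in, with the robot touching nothing.
It also fails if it takes over 64 s, if anything falls off the work surface, if the arm or the gripper's body presses on something with over 40 N, if the wrist force passes 120 N, or if a joint passes its speed limit or range.

## Working session

There is one attempt and no reset: what is moved stays moved. The work goes in short steps, Python scripts to look and compute and a tool call to move; the robot and the scene stay as the last step left them, time stands still between calls to the robot, and variables do not carry over. Pictures are saved under pics/ and viewed, at most 10 in all, crops included, and the job is handed in when it is done.

Besides the shell and the picture viewer there is one more tool, called after ">>>" in YAML: its name, and indented under it one key for each argument. jog_arm: Moves the arm, as the interface text tells. Its arguments: {"type":"object","properties":{"commands":{"type":"array"},"squeeze":{"type":"number"}},"required":["commands"]}

```bash
mkdir -p pics; ls; python3 - <<'E'
from bench import r
import cv2
print(r.state(), r.nose_length)
for n in ("top","side"):
    im=r.snapshot(n); cv2.imwrite(f"pics/{n}0.png",cv2.resize(im[:,:,::-1],None,fx=1.42,fy=1.42)); cv2.imwrite(f"raw_{n}.png",im[:,:,::-1]); print(n,r.calibration(n))
E
```

```text
pics
{'clock': 0.0, 'joint_pos': array([ 1.19591886e+00,  8.79702759e-02,  1.37227471e+00, -1.75210011e-05,
        1.68357040e+00, -1.03089953e-01]), 'joint_vel': array([ 4.70604724e-04, -2.22043793e-03, -3.30741659e-04,  7.22782043e-04,
        3.76265920e-04, -3.18457110e-05]), 'joint_torque': array([-7.02018442e-04, -3.51847494e+01, -3.13274825e+01, -2.21699252e-04,
        1.04584394e-02, -1.49764638e-06]), 'tool_pos': array([147.48375107, 529.37718572, 244.12034455]), 'tool_rot': array([ 1.35476766e-01,  9.90779900e-01, -1.08184324e-03, -2.54619481e-04]), 'ft_force': array([-0.06362829, -0.2449607 , -0.26571085]), 'wrist_torque': array([-0.04532564, -0.00315435, -0.01477572]), 'grip_force': 0.0, 'gripper_width': 0.9964716282275418} 14.0
top {'fx': 385.22543807468685, 'fy': 385.22543807468685, 'cx': 282.6183717380409, 'cy': 206.49066808470624, 'origin': array([480.41982592,  64.88419855, 954.02521678]), 'orientation': array([ 0.70823947, -0.7040051 ,  0.03481221, -0.03951941])}
side {'fx': 424.8533525503048, 'fy': 424.8533525503048, 'cx': 287.31308535766067, 'cy': 207.2759394124638, 'origin': array([  78.65169376, -763.79990848,  775.69763994]), 'orientation': array([ 0.85841611, -0.23286903,  0.1139815 , -0.44260819])}
```

View pics/top0.png

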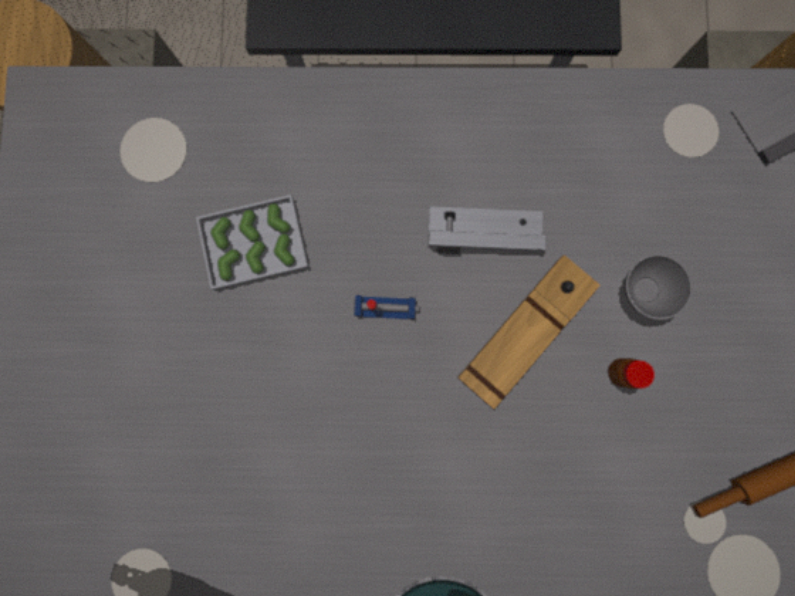

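View pics/side0.png

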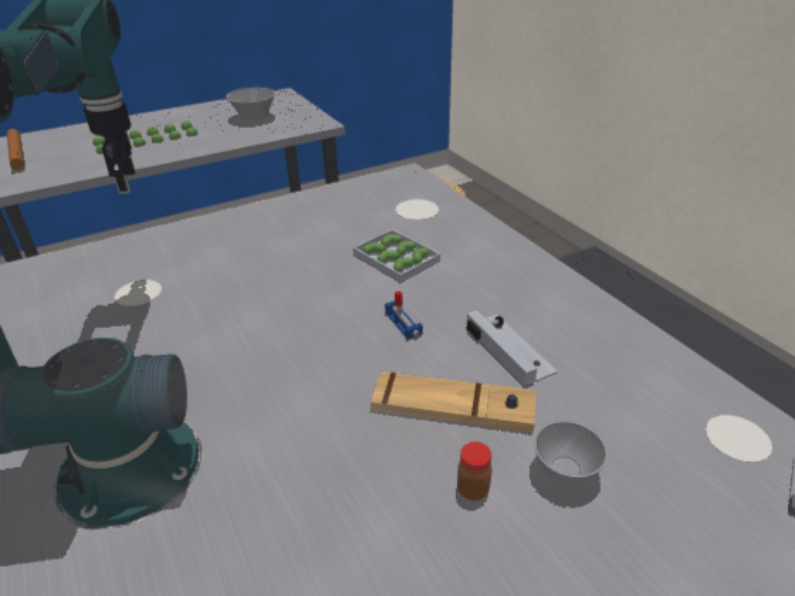

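The top view has robot-forward up and robot-left to the left. In the enlarged picture the pin is at about (567,287), the knob at (372,304), the rail's face runs (430..545, ~248), and the board's free end is at (478,393). I'll enlarge this area for closer reading.

```bash
python3 - <<'E'
import cv2
im=cv2.imread("raw_top.png")[135:295,240:440]
cv2.imwrite("pics/crop1.png",cv2.resize(im,None,fx=3.75,fy=3.75,interpolation=cv2.INTER_CUBIC)[:600,:800])
E
```

```text
(no output)
```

View pics/crop1.png

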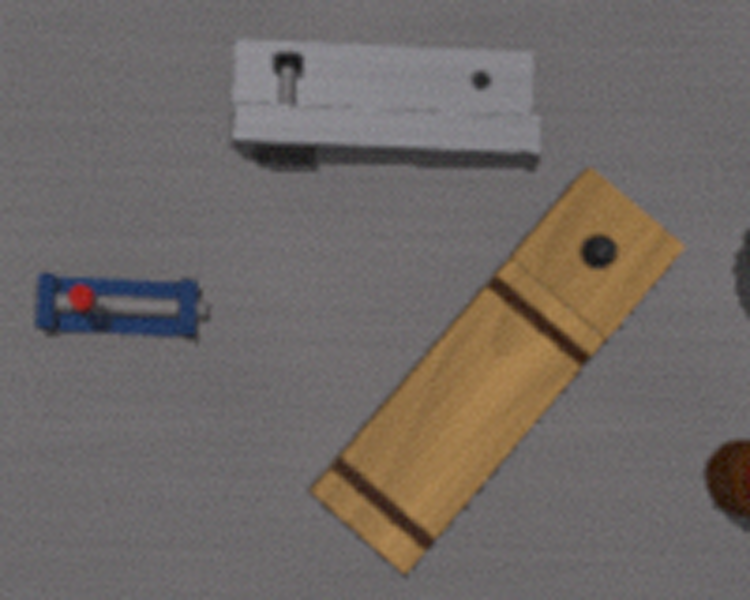

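```bash
cat > h.py <<'E'
import numpy as np
from scipy.spatial.transform import Rotation as R
def unproj(c,u,v,z):
    d=R.from_quat(c["orientation"]).apply([(u-c["cx"])/c["fx"],(v-c["cy"])/c["fy"],1])
    o=np.array(c["origin"]); return o+d*(z-o[2])/d[2]
def proj(c,p):
    q=R.from_quat(c["orientation"]).inv().apply(np.array(p)-c["origin"])
    return q[0]/q[2]*c["fx"]+c["cx"],q[1]/q[2]*c["fy"]+c["cy"]
E
python3 - <<'E'
from h import *; from bench import r
c=r.calibration("top")
P={}
for n,u,v,z in [("pin",598,251,38),("knob",82,296,65),("nose",210,311,13),("A",590,168,22),("B",685,245,22),("C",405,575,22),("D",311,490,22),("railL",233,143,34),("railR",540,155,34)]:
    P[n]=unproj(c,240+u/3.75,135+v/3.75,z); print(n,P[n].round(1))
k=(P["knob"]-P["pin"])[:2]
print("dist knob-pin",np.hypot(*k),"expect",np.hypot(48.5,335))
for n in ("railL","railR"): pass
d=(P["railL"]-P["railR"])[:2]; print("rail len",np.hypot(*d),"yaw",np.arctan2(-d[0],d[1]))
for q in (0,.003,.006):
    e=np.array([-48.5,335-q*1000]); yaw=np.arctan2(k[1],k[0])-np.arctan2(e[1],e[0]); print(q,np.hypot(*e),yaw)
b=(P["C"]+P["D"]-P["A"]-P["B"])[:2]/2; print("board",np.hypot(*b),"w",np.hypot(*(P["A"]-P["B"])[:2]),"yaw",np.arctan2(-b[0],b[1]))
E
```

```text
pin [ 589.6 -207.8   38. ]
knob [556.6 119.1  65. ]
nose [551.8  38.5  13. ]
A [ 646.  -208.8   22. ]
B [ 595.8 -269.    22. ]
C [384.  -85.2  22. ]
D [437.  -25.9  22. ]
railL [659.1  24.6  34. ]
railR [ 652.2 -173.3   34. ]
dist knob-pin 328.58235380700154 expect 338.4926143950559
rail len 197.9784335068497 yaw -0.03456377024224787
0 338.4926143950559 -0.043203732127907735
0.003 335.5238441601431 -0.04448485423650572
0.006 332.55563444332137 -0.04578884770784697
board 279.04225535727176 w 78.43744197479077 yaw 0.8540893806311878
```

The red knob top, the pin and the rail agree with the given sizes: the rail measures 198 mm, the board 279x78. The board is swung farther than stated, at about 0.89 rad from the dock. I'll check that against the side view and start the approach.

```bash
cat >> h.py <<'E'
PIN=np.array([590,-209.]); DY=-0.04
def dock(x,y,yaw=DY): c,s=np.cos(yaw),np.sin(yaw); return PIN+[c*x-s*y,s*x+c*y]
def go(s,xy,z,yang):
    """tool shift (m) to world xy,z with tool y axis at world angle yang (tool down)"""
    M=R.from_quat(s["tool_rot"]); d=M.inv().apply(np.r_[xy,z]-s["tool_pos"])/1000
    yv=[np.cos(yang),np.sin(yang),0]; zv=[0,0,-1]; T=R.from_matrix(np.c_[np.cross(yv,zv),yv,zv])
    print("shift",d.round(4),"rot",(M.inv()*T).as_rotvec().round(4))
def show(s): print(round(s["clock"],2),s["tool_pos"].round(1),"F",s["ft_force"].round(2),"j",s["joint_pos"].round(2),"g",round(s["gripper_width"],2))
E
python3 - <<'E'
from h import *; from bench import r
c=r.calibration("side")
for p in ([384,-85.2,22],[437,-25.9,22],[646,-209,22],[590,-208,38],[556.6,119,65]): print(np.array(proj(c,p))*1.42)
s=r.state(); go(s,dock(-80,205,.854),120,.854)
E
```

```text
[368.81569695 399.98988822]
[379.89840605 369.0993281 ]
[533.98840071 388.84777445]
[508.95917306 393.60523419]
[397.73562195 291.26430041]
shift [-0.405  -0.5762  0.1253] rot [-2.00e-03  3.00e-04  4.45e-01]
```

>>> jog_arm:
  commands:
    - {"x": -0.405,"y": -0.576,"z": 0.12,"rz": 0.445,"gripper": 0}
    - {"x": -0.405,"y": -0.576,"z": 0.12,"rz": 0.445,"gripper": 0}
    - {"x": -0.405,"y": -0.576,"z": 0.12,"rz": 0.445,"gripper": 0}
    - {"x": -0.405,"y": -0.576,"z": 0.12,"rz": 0.445,"gripper": 0}
    - {"x": -0.405,"y": -0.576,"z": 0.12,"rz": 0.445,"gripper": 0}
  squeeze: 60

```text
invalid input
```

>>> jog_arm:
  commands:
    - {"x": -0.405,"y": -0.576,"z": 0.12,"rx": 0.0,"ry": 0.0,"rz": 0.445,"gripper": 0.0}
    - {"x": -0.405,"y": -0.576,"z": 0.12,"rx": 0.0,"ry": 0.0,"rz": 0.445,"gripper": 0.0}
    - {"x": -0.405,"y": -0.576,"z": 0.12,"rx": 0.0,"ry": 0.0,"rz": 0.445,"gripper": 0.0}
    - {"x": -0.405,"y": -0.576,"z": 0.12,"rx": 0.0,"ry": 0.0,"rz": 0.445,"gripper": 0.0}
    - {"x": -0.405,"y": -0.576,"z": 0.12,"rx": 0.0,"ry": 0.0,"rz": 0.445,"gripper": 0.0}

```text
clock: 0.52
tool_pos: [216.2, 334.3, 209.3]
tool_rot: [0.351, 0.936, -0.001, -0.0]
ft_force: [0.5, -0.7, 0.4]
gripper_width: 0.294
grip_force: 0.0
```

```bash
python3 - <<'E'
from h import *; from bench import r
s=r.state(); show(s); go(s,dock(-80,205,.854),120,.854)
E
```

```text
0.52 [216.2 334.3 209.3] F [ 0.46 -0.74  0.4 ] j [ 0.85 -0.25  1.75 -0.    1.64  0.  ] g 0.29
shift [-0.434  -0.2434  0.0897] rot [-0.001   0.0003 -0.0013]
```

>>> jog_arm:
  commands:
    - {"x": -0.434,"y": -0.243,"z": 0.09,"rx": 0.0,"ry": 0.0,"rz": 0.0,"gripper": 0.0}
    - {"x": -0.434,"y": -0.243,"z": 0.09,"rx": 0.0,"ry": 0.0,"rz": 0.0,"gripper": 0.0}
    - {"x": -0.434,"y": -0.243,"z": 0.09,"rx": 0.0,"ry": 0.0,"rz": 0.0,"gripper": 0.0}
    - {"x": -0.434,"y": -0.243,"z": 0.09,"rx": 0.0,"ry": 0.0,"rz": 0.0,"gripper": 0.0}
    - {"x": -0.434,"y": -0.243,"z": 0.09,"rx": 0.0,"ry": 0.0,"rz": 0.0,"gripper": 0.0}
  squeeze: 60

```text
clock: 0.93
tool_pos: [285.1, 141.5, 172.6]
tool_rot: [0.35, 0.937, 0.0, 0.0]
ft_force: [2.0, -0.3, -0.2]
gripper_width: -0.001
grip_force: 0.0
```

>>> jog_arm:
  commands:
    - {"x": -0.235,"y": -0.132,"z": 0.045,"rx": 0.0,"ry": 0.0,"rz": 0.0,"gripper": 0.0}
    - {"x": -0.235,"y": -0.132,"z": 0.045,"rx": 0.0,"ry": 0.0,"rz": 0.0,"gripper": 0.0}
    - {"x": -0.235,"y": -0.132,"z": 0.045,"rx": 0.0,"ry": 0.0,"rz": 0.0,"gripper": 0.0}
    - {"x": -0.235,"y": -0.132,"z": 0.045,"rx": 0.0,"ry": 0.0,"rz": 0.0,"gripper": 0.0}
    - {"x": -0.235,"y": -0.132,"z": 0.045,"rx": 0.0,"ry": 0.0,"rz": 0.0,"gripper": 0.0}
  squeeze: 60

```text
clock: 1.35
tool_pos: [354.2, -52.4, 138.5]
tool_rot: [0.351, 0.936, 0.0, 0.0]
ft_force: [1.4, 0.3, 0.1]
gripper_width: 0.001
grip_force: 0.0
```

```bash
python3 - <<'E'
from h import *; from bench import r
s=r.state(); show(s); go(s,dock(-80,205,.854),20,.854)
E
```

```text
1.35 [354.2 -52.4 138.5] F [1.42 0.26 0.06] j [-0.31 -0.32  1.95  0.    1.51 -1.16] g 0.0
shift [-0.0756 -0.0431  0.1185] rot [ 0.0007  0.0004 -0.0009]
```

>>> jog_arm:
  commands:
    - {"x": -0.076,"y": -0.043,"z": 0.02,"rx": 0.0,"ry": 0.0,"rz": 0.0,"gripper": 0.0}
    - {"x": -0.076,"y": -0.043,"z": 0.02,"rx": 0.0,"ry": 0.0,"rz": 0.0,"gripper": 0.0}
    - {"x": -0.076,"y": -0.043,"z": 0.05,"rx": 0.0,"ry": 0.0,"rz": 0.0,"gripper": 0.0}
    - {"x": -0.076,"y": -0.043,"z": 0.08,"rx": 0.0,"ry": 0.0,"rz": 0.0,"gripper": 0.0}
    - {"x": -0.076,"y": -0.043,"z": 0.1,"rx": 0.0,"ry": 0.0,"rz": 0.0,"gripper": 0.0}
  squeeze: 60

```text
clock: 1.77
tool_pos: [381.8, -133.0, 35.9]
tool_rot: [0.352, 0.936, 0.0, -0.002]
ft_force: [-1.0, 0.7, -0.7]
gripper_width: 0.001
grip_force: 0.0
```

```bash
python3 - <<'E'
from h import *; from bench import r
import cv2
s=r.state(); show(s); go(s,dock(-80,205,.854),20,.854)
for i in range(1): im=r.snapshot("top"); cv2.imwrite("pics/top1.png",cv2.resize(im[130:300,230:450,::-1],None,fx=3.5,fy=3.5,interpolation=cv2.INTER_CUBIC))
show(r.state())
E
```

```text
1.77 [ 381.8 -133.    35.9] F [-1.05  0.73 -0.73] j [-0.48 -0.09  1.98  0.    1.25 -1.33] g 0.0
shift [-0.002  -0.0005  0.0159] rot [-0.0009 -0.0043 -0.0027]
1.82 [ 379.1 -131.2   32.3] F [-1.68  0.77 -2.76] j [-0.47 -0.09  1.99  0.    1.25 -1.33] g -0.0
```

View pics/top1.png

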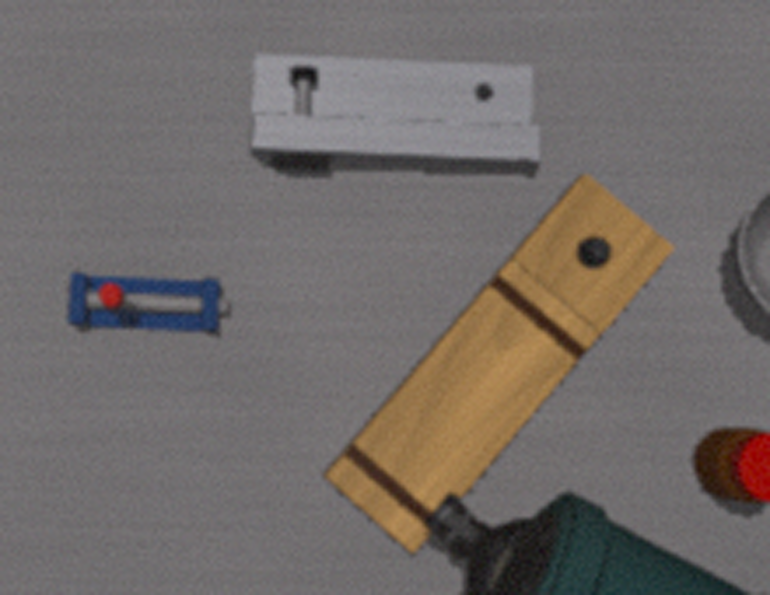

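The board and pin are unchanged. The closed fingers stand at about (447,523), right beside the robot-side edge near the free end. I'll go down the last bit and check where the finger is against the edge.

>>> jog_arm:
  commands:
    - {"x": 0.0,"y": 0.0,"z": 0.008,"rx": 0.0,"ry": 0.0,"rz": 0.0,"gripper": 0.0}
    - {"x": 0.0,"y": 0.0,"z": 0.008,"rx": 0.0,"ry": 0.0,"rz": 0.0,"gripper": 0.0}
    - {"x": 0.0,"y": 0.0,"z": 0.008,"rx": 0.0,"ry": 0.0,"rz": 0.0,"gripper": 0.0}
  squeeze: 60

```text
clock: 2.07
tool_pos: [384.1, -132.8, 31.8]
tool_rot: [0.351, 0.937, -0.0, 0.001]
ft_force: [-0.3, 0.0, 0.7]
gripper_width: -0.001
grip_force: 0.0
```

```bash
python3 - <<'E'
from h import *; from bench import r
s=r.state(); show(s); go(s,dock(-80,205,.854),20,.854)
c=r.calibration("top")
for z in (6,22,60):
  u,v=proj(c,[*s["tool_pos"][:2],z]); print((u-230)*3.5,(v-130)*3.5)
b=R.from_euler("z",-.854).apply(np.r_[s["tool_pos"][:2]-PIN,0]); print("tool in board",b)
E
```

```text
2.07 [ 384.1 -132.8   31.8] F [-0.28  0.02  0.68] j [-0.47 -0.09  1.99  0.    1.24 -1.33] g -0.0
shift [-0.0003 -0.0022  0.0118] rot [0.0004 0.0016 0.0005]
478.11478869754774 552.1301202321617
483.0750848957415 554.5994614291569
495.5766680114573 560.823016027879
tool in board [-77.80344092 205.32401011   0.        ]
```

>>> jog_arm:
  commands:
    - {"x": 0.0,"y": -0.02,"z": 0.0,"rx": 0.0,"ry": 0.0,"rz": 0.0,"gripper": 0.0}
    - {"x": 0.0,"y": -0.02,"z": 0.006,"rx": 0.0,"ry": 0.0,"rz": 0.0,"gripper": 0.0}
    - {"x": 0.0,"y": -0.02,"z": 0.012,"rx": 0.0,"ry": 0.0,"rz": 0.0,"gripper": 0.0}
    - {"x": 0.0,"y": -0.02,"z": 0.012,"rx": 0.0,"ry": 0.0,"rz": 0.0,"gripper": 0.0}
    - {"x": 0.0,"y": -0.02,"z": 0.012,"rx": 0.0,"ry": 0.0,"rz": 0.0,"gripper": 0.0}
  squeeze: 60

```text
clock: 2.48
tool_pos: [370.5, -147.3, 18.9]
tool_rot: [0.351, 0.937, 0.0, -0.0]
ft_force: [-0.0, 0.3, -0.3]
gripper_width: 0.004
grip_force: 0.0
```

```bash
python3 - <<'E'
from h import *; from bench import r
import cv2
s=r.state(); show(s)
im=r.snapshot("side"); cv2.imwrite("pics/side1.png",cv2.resize(im[180:330,200:420,::-1],None,fx=3.5,fy=3.5,interpolation=cv2.INTER_CUBIC))
E
```

```text
2.48 [ 370.5 -147.3   18.9] F [-0.02  0.31 -0.28] j [-0.52 -0.08  2.01  0.    1.21 -1.38] g 0.0
```

View pics/side1.png

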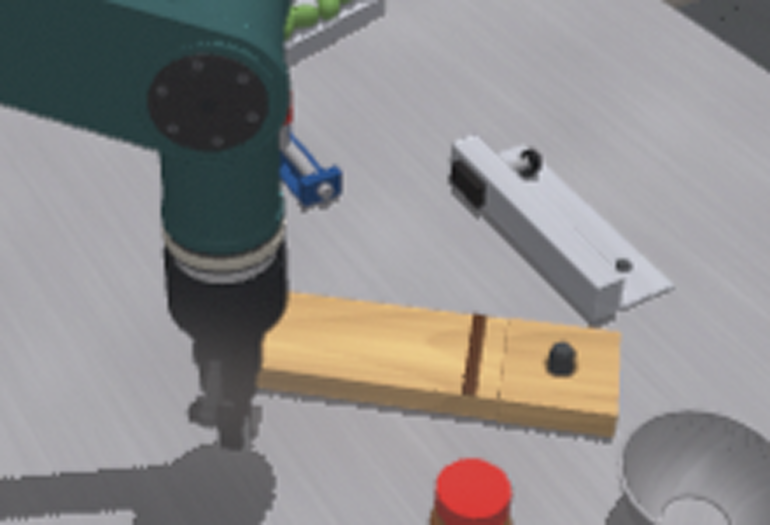

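The fingers stand upright on the robot side of the board, about 40 mm off its edge near the free end, and the jar cap at (473,490) is clear. Now I'll close in gently.

>>> jog_arm:
  commands:
    - {"x": 0.0,"y": 0.005,"z": 0.0,"rx": 0.0,"ry": 0.0,"rz": 0.0,"gripper": 0.0}
    - {"x": 0.0,"y": 0.01,"z": 0.0,"rx": 0.0,"ry": 0.0,"rz": 0.0,"gripper": 0.0}
    - {"x": 0.0,"y": 0.015,"z": 0.0,"rx": 0.0,"ry": 0.0,"rz": 0.0,"gripper": 0.0}
    - {"x": 0.0,"y": 0.02,"z": 0.0,"rx": 0.0,"ry": 0.0,"rz": 0.0,"gripper": 0.0}
    - {"x": 0.0,"y": 0.025,"z": 0.0,"rx": 0.0,"ry": 0.0,"rz": 0.0,"gripper": 0.0}
  squeeze: 60

```text
clock: 2.95
tool_pos: [387.2, -128.3, 19.0]
tool_rot: [0.351, 0.937, 0.0, 0.0]
ft_force: [0.1, 0.0, -0.3]
gripper_width: 0.001
grip_force: 0.0
```

>>> jog_arm:
  commands:
    - {"x": 0.0,"y": 0.004,"z": 0.0,"rx": 0.0,"ry": 0.0,"rz": 0.0,"gripper": 0.0}
    - {"x": 0.0,"y": 0.008,"z": 0.0,"rx": 0.0,"ry": 0.0,"rz": 0.0,"gripper": 0.0}
    - {"x": 0.0,"y": 0.012,"z": 0.0,"rx": 0.0,"ry": 0.0,"rz": 0.0,"gripper": 0.0}
    - {"x": 0.0,"y": 0.016,"z": 0.0,"rx": 0.0,"ry": 0.0,"rz": 0.0,"gripper": 0.0}
    - {"x": 0.0,"y": 0.02,"z": 0.0,"rx": 0.0,"ry": 0.0,"rz": 0.0,"gripper": 0.0}
  squeeze: 60

```text
clock: 3.37
tool_pos: [399.7, -113.7, 18.8]
tool_rot: [0.351, 0.936, -0.0, -0.0]
ft_force: [-0.8, -1.0, 0.2]
gripper_width: 0.001
grip_force: 0.9
```

Contact is felt (about 1.3 N along −board x). Swinging along the arc now.

>>> jog_arm:
  commands:
    - {"x": 0.002,"y": 0.008,"z": 0.0,"rx": 0.0,"ry": 0.0,"rz": 0.04,"gripper": 0.0}
    - {"x": 0.0037,"y": 0.0166,"z": 0.0,"rx": 0.0,"ry": 0.0,"rz": 0.08,"gripper": 0.0}
    - {"x": 0.005,"y": 0.0249,"z": 0.0,"rx": 0.0,"ry": 0.0,"rz": 0.12,"gripper": 0.0}
    - {"x": 0.0061,"y": 0.0334,"z": 0.0,"rx": 0.0,"ry": 0.0,"rz": 0.16,"gripper": 0.0}
    - {"x": 0.0067,"y": 0.0418,"z": 0.0,"rx": 0.0,"ry": 0.0,"rz": 0.2,"gripper": 0.0}
  squeeze: 60

```text
clock: 3.78
tool_pos: [422.1, -77.6, 18.8]
tool_rot: [0.443, 0.896, -0.0, -0.0]
ft_force: [-1.4, -0.7, 0.2]
gripper_width: 0.0
grip_force: 0.8
```

```bash
cat >> h.py <<'E'
def board(s):
    "tool in the frame at the pin turned as the tool (board flush on the finger)"
    M=R.from_quat(s["tool_rot"]); a=M.apply([0,1,0]); a=np.arctan2(a[1],a[0])
    b=R.from_euler("z",-a).apply(np.r_[s["tool_pos"][:2]-PIN,0]); f=R.from_euler("z",-a).apply(s["ft_force"]); print("yaw",round(a,3),"rel dock",round(a-DY,3),"in board",b[:2].round(1),"F",f.round(1))
E
python3 -c "
from h import *; from bench import r
s=r.state(); show(s); board(s)"
```

```text
3.78 [422.1 -77.6  18.8] F [-1.37 -0.69  0.16] j [-0.31 -0.01  1.95 -0.    1.21 -0.97] g 0.0
yaw 0.652 rel dock 0.692 in board [-53.8 206.3] F [-1.5  0.3  0.2]
```

>>> jog_arm:
  commands:
    - {"x": 0.002,"y": 0.008,"z": 0.0,"rx": 0.0,"ry": 0.0,"rz": 0.04,"gripper": 0.0}
    - {"x": 0.0037,"y": 0.0166,"z": 0.0,"rx": 0.0,"ry": 0.0,"rz": 0.08,"gripper": 0.0}
    - {"x": 0.005,"y": 0.0249,"z": 0.0,"rx": 0.0,"ry": 0.0,"rz": 0.12,"gripper": 0.0}
    - {"x": 0.0061,"y": 0.0334,"z": 0.0,"rx": 0.0,"ry": 0.0,"rz": 0.16,"gripper": 0.0}
    - {"x": 0.0067,"y": 0.0418,"z": 0.0,"rx": 0.0,"ry": 0.0,"rz": 0.2,"gripper": 0.0}
  squeeze: 60

```text
clock: 4.2
tool_pos: [451.2, -46.8, 18.8]
tool_rot: [0.531, 0.848, -0.0, -0.0]
ft_force: [-2.0, -1.1, 0.8]
gripper_width: 0.0
grip_force: 0.9
```

>>> jog_arm:
  commands:
    - {"x": 0.002,"y": 0.008,"z": 0.0,"rx": 0.0,"ry": 0.0,"rz": 0.04,"gripper": 0.0}
    - {"x": 0.0037,"y": 0.0166,"z": 0.0,"rx": 0.0,"ry": 0.0,"rz": 0.08,"gripper": 0.0}
    - {"x": 0.005,"y": 0.0249,"z": 0.0,"rx": 0.0,"ry": 0.0,"rz": 0.12,"gripper": 0.0}
    - {"x": 0.0061,"y": 0.0334,"z": 0.0,"rx": 0.0,"ry": 0.0,"rz": 0.16,"gripper": 0.0}
    - {"x": 0.0067,"y": 0.0418,"z": 0.0,"rx": 0.0,"ry": 0.0,"rz": 0.2,"gripper": 0.0}
  squeeze: 60

```text
clock: 4.62
tool_pos: [485.7, -22.4, 18.7]
tool_rot: [0.613, 0.79, -0.001, -0.001]
ft_force: [-1.4, -0.4, 0.8]
gripper_width: 0.003
grip_force: 0.9
```

```bash
python3 -c "
from h import *; from bench import r
s=r.state(); show(s); board(s)"
```

```text
4.62 [485.7 -22.4  18.7] F [-1.38 -0.41  0.8 ] j [-0.16  0.11  1.82 -0.    1.21 -0.41] g 0.0
yaw 0.252 rel dock 0.292 in board [-54.5 206.7] F [-1.4 -0.1  0.8]
```

>>> jog_arm:
  commands:
    - {"x": 0.001,"y": 0.004,"z": 0.0,"rx": 0.0,"ry": 0.0,"rz": 0.02,"gripper": 0.0}
    - {"x": 0.002,"y": 0.008,"z": 0.0,"rx": 0.0,"ry": 0.0,"rz": 0.04,"gripper": 0.0}
    - {"x": 0.003,"y": 0.0124,"z": 0.0,"rx": 0.0,"ry": 0.0,"rz": 0.06,"gripper": 0.0}
    - {"x": 0.0037,"y": 0.0166,"z": 0.0,"rx": 0.0,"ry": 0.0,"rz": 0.08,"gripper": 0.0}
    - {"x": 0.0044,"y": 0.0207,"z": 0.0,"rx": 0.0,"ry": 0.0,"rz": 0.1,"gripper": 0.0}
  squeeze: 60

```text
clock: 5.03
tool_pos: [504.8, -13.1, 18.6]
tool_rot: [0.651, 0.759, -0.0, -0.0]
ft_force: [-1.2, -0.7, -0.9]
gripper_width: 0.002
grip_force: 0.7
```

>>> jog_arm:
  commands:
    - {"x": 0.001,"y": 0.004,"z": 0.0,"rx": 0.0,"ry": 0.0,"rz": 0.02,"gripper": 0.0}
    - {"x": 0.002,"y": 0.008,"z": 0.0,"rx": 0.0,"ry": 0.0,"rz": 0.04,"gripper": 0.0}
    - {"x": 0.003,"y": 0.0124,"z": 0.0,"rx": 0.0,"ry": 0.0,"rz": 0.06,"gripper": 0.0}
    - {"x": 0.0037,"y": 0.0166,"z": 0.0,"rx": 0.0,"ry": 0.0,"rz": 0.08,"gripper": 0.0}
    - {"x": 0.0044,"y": 0.0207,"z": 0.0,"rx": 0.0,"ry": 0.0,"rz": 0.1,"gripper": 0.0}
  squeeze: 60

```text
clock: 5.45
tool_pos: [525.1, -5.6, 18.8]
tool_rot: [0.688, 0.725, 0.0, -0.0]
ft_force: [-0.9, -0.2, -0.0]
gripper_width: 0.001
grip_force: 0.6
```

```bash
python3 - <<'E'
from h import *; from bench import r
import cv2
s=r.state(); show(s);board(s)
im=r.snapshot("top"); cv2.imwrite("pics/top2.png",cv2.resize(im[130:300,230:450,::-1],None,fx=3.5,fy=3.5,interpolation=cv2.INTER_CUBIC))
E
```

```text
5.45 [525.1  -5.6  18.8] F [-0.88 -0.24 -0.05] j [-0.12  0.19  1.72  0.    1.23 -0.17] g 0.0
yaw 0.052 rel dock 0.092 in board [-54.3 206.5] F [-0.9 -0.2 -0. ]
```

View pics/top2.png

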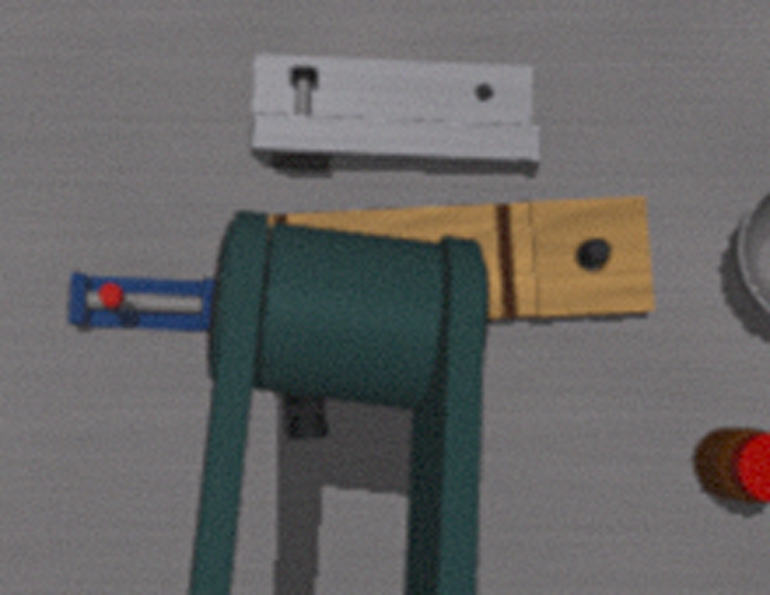

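The board has swung in, lying at about +0.09 from the dock. The stop pad shows at (300,160), and the edge at (300,215) is still short of it. I'll close slowly.

>>> jog_arm:
  commands:
    - {"x": 0.0005,"y": 0.002,"z": 0.0,"rx": 0.0,"ry": 0.0,"rz": 0.01,"gripper": 0.0}
    - {"x": 0.001,"y": 0.004,"z": 0.0,"rx": 0.0,"ry": 0.0,"rz": 0.02,"gripper": 0.0}
    - {"x": 0.0015,"y": 0.006,"z": 0.0,"rx": 0.0,"ry": 0.0,"rz": 0.03,"gripper": 0.0}
    - {"x": 0.002,"y": 0.0082,"z": 0.0,"rx": 0.0,"ry": 0.0,"rz": 0.04,"gripper": 0.0}
    - {"x": 0.0025,"y": 0.0103,"z": 0.0,"rx": 0.0,"ry": 0.0,"rz": 0.05,"gripper": 0.0}
  squeeze: 60

```text
clock: 5.92
tool_pos: [535.0, -2.7, 19.0]
tool_rot: [0.706, 0.708, 0.0, -0.0]
ft_force: [-1.1, 0.1, 1.6]
gripper_width: 0.0
grip_force: 0.9
```

>>> jog_arm:
  commands:
    - {"x": 0.0002,"y": 0.001,"z": 0.0,"rx": 0.0,"ry": 0.0,"rz": 0.005,"gripper": 0.0}
    - {"x": 0.0005,"y": 0.002,"z": 0.0,"rx": 0.0,"ry": 0.0,"rz": 0.01,"gripper": 0.0}
    - {"x": 0.0007,"y": 0.003,"z": 0.0,"rx": 0.0,"ry": 0.0,"rz": 0.015,"gripper": 0.0}
    - {"x": 0.001,"y": 0.004,"z": 0.0,"rx": 0.0,"ry": 0.0,"rz": 0.02,"gripper": 0.0}
    - {"x": 0.0012,"y": 0.005,"z": 0.0,"rx": 0.0,"ry": 0.0,"rz": 0.025,"gripper": 0.0}
  squeeze: 60

```text
clock: 6.33
tool_pos: [539.9, -1.5, 18.9]
tool_rot: [0.715, 0.699, 0.0, -0.0]
ft_force: [-1.1, -1.0, 0.2]
gripper_width: 0.001
grip_force: 0.9
```

>>> jog_arm:
  commands:
    - {"x": 0.0002,"y": 0.001,"z": 0.0,"rx": 0.0,"ry": 0.0,"rz": 0.005,"gripper": 0.0}
    - {"x": 0.0004,"y": 0.0016,"z": 0.0,"rx": 0.0,"ry": 0.0,"rz": 0.008,"gripper": 0.0}
  squeeze: 60

```text
clock: 6.5
tool_pos: [541.6, -1.1, 18.9]
tool_rot: [0.717, 0.697, 0.0, -0.0]
ft_force: [-1.2, -0.3, 1.4]
gripper_width: 0.004
grip_force: 0.9
```

```bash
python3 -c "
from h import *; from bench import r
s=r.state(); show(s); board(s)"
```

```text
6.5 [541.6  -1.1  18.9] F [-1.22 -0.26  1.37] j [-0.11  0.23  1.68  0.    1.23 -0.08] g 0.0
yaw -0.029 rel dock 0.011 in board [-54.5 206.4] F [-1.2 -0.3  1.4]
```

>>> jog_arm:
  commands:
    - {"x": 0.0001,"y": 0.0005,"z": 0.0,"rx": 0.0,"ry": 0.0,"rz": 0.0025,"gripper": 0.0}
    - {"x": 0.0002,"y": 0.001,"z": 0.0,"rx": 0.0,"ry": 0.0,"rz": 0.005,"gripper": 0.0}
    - {"x": 0.0004,"y": 0.0015,"z": 0.0,"rx": 0.0,"ry": 0.0,"rz": 0.0075,"gripper": 0.0}
    - {"x": 0.0005,"y": 0.002,"z": 0.0,"rx": 0.0,"ry": 0.0,"rz": 0.01,"gripper": 0.0}
  squeeze: 60

```text
clock: 6.83
tool_pos: [543.5, -0.7, 18.9]
tool_rot: [0.721, 0.693, 0.0, -0.0]
ft_force: [-2.0, 0.5, 1.6]
gripper_width: -0.003
grip_force: 0.9
```

>>> jog_arm:
  commands:
    - {"x": 0.0001,"y": 0.0005,"z": 0.0,"rx": 0.0,"ry": 0.0,"rz": 0.0025,"gripper": 0.0}
    - {"x": 0.0002,"y": 0.001,"z": 0.0,"rx": 0.0,"ry": 0.0,"rz": 0.005,"gripper": 0.0}
    - {"x": 0.0004,"y": 0.0015,"z": 0.0,"rx": 0.0,"ry": 0.0,"rz": 0.0075,"gripper": 0.0}
    - {"x": 0.0005,"y": 0.002,"z": 0.0,"rx": 0.0,"ry": 0.0,"rz": 0.01,"gripper": 0.0}
  squeeze: 60

```text
clock: 7.17
tool_pos: [545.5, -0.3, 18.9]
tool_rot: [0.724, 0.689, 0.0, -0.0]
ft_force: [-1.7, 0.7, 0.0]
gripper_width: -0.001
grip_force: 0.9
```

>>> jog_arm:
  commands:
    - {"x": 0.0001,"y": 0.0005,"z": 0.0,"rx": 0.0,"ry": 0.0,"rz": 0.0025,"gripper": 0.0}
    - {"x": 0.0002,"y": 0.001,"z": 0.0,"rx": 0.0,"ry": 0.0,"rz": 0.005,"gripper": 0.0}
    - {"x": 0.0004,"y": 0.0015,"z": 0.0,"rx": 0.0,"ry": 0.0,"rz": 0.0075,"gripper": 0.0}
    - {"x": 0.0005,"y": 0.002,"z": 0.0,"rx": 0.0,"ry": 0.0,"rz": 0.01,"gripper": 0.0}
  squeeze: 60

```text
clock: 7.5
tool_pos: [547.5, 0.1, 18.9]
tool_rot: [0.728, 0.686, 0.0, -0.0]
ft_force: [-2.0, 1.0, 1.2]
gripper_width: 0.001
grip_force: 0.9
```

>>> jog_arm:
  commands:
    - {"x": 0.0001,"y": 0.0005,"z": 0.0,"rx": 0.0,"ry": 0.0,"rz": 0.0025,"gripper": 0.0}
    - {"x": 0.0002,"y": 0.001,"z": 0.0,"rx": 0.0,"ry": 0.0,"rz": 0.005,"gripper": 0.0}
    - {"x": 0.0004,"y": 0.0015,"z": 0.0,"rx": 0.0,"ry": 0.0,"rz": 0.0075,"gripper": 0.0}
    - {"x": 0.0005,"y": 0.002,"z": 0.0,"rx": 0.0,"ry": 0.0,"rz": 0.01,"gripper": 0.0}
  squeeze: 60

```text
clock: 7.83
tool_pos: [549.6, 0.5, 18.9]
tool_rot: [0.731, 0.682, 0.0, -0.0]
ft_force: [-2.3, 0.6, 0.5]
gripper_width: 0.002
grip_force: 0.8
```

```bash
python3 -c "
from h import *; from bench import r
s=r.state(); show(s); board(s)"
```

```text
7.83 [5.496e+02 5.000e-01 1.890e+01] F [-2.32  0.56  0.54] j [-0.1   0.24  1.66  0.    1.24 -0.03] g 0.0
yaw -0.069 rel dock -0.029 in board [-54.8 206.2] F [-2.4  0.4  0.5]
```

>>> jog_arm:
  commands:
    - {"x": 0.0001,"y": 0.0005,"z": 0.0,"rx": 0.0,"ry": 0.0,"rz": 0.0025,"gripper": 0.0}
    - {"x": 0.0002,"y": 0.001,"z": 0.0,"rx": 0.0,"ry": 0.0,"rz": 0.005,"gripper": 0.0}
    - {"x": 0.0004,"y": 0.0015,"z": 0.0,"rx": 0.0,"ry": 0.0,"rz": 0.0075,"gripper": 0.0}
    - {"x": 0.0005,"y": 0.002,"z": 0.0,"rx": 0.0,"ry": 0.0,"rz": 0.01,"gripper": 0.0}
  squeeze: 60

```text
clock: 8.17
tool_pos: [551.6, 0.9, 18.9]
tool_rot: [0.735, 0.679, 0.0, -0.0]
ft_force: [-0.9, 0.5, 0.7]
gripper_width: -0.001
grip_force: 0.8
```

>>> jog_arm:
  commands:
    - {"x": 0.0001,"y": 0.0005,"z": 0.0,"rx": 0.0,"ry": 0.0,"rz": 0.0025,"gripper": 0.0}
    - {"x": 0.0002,"y": 0.001,"z": 0.0,"rx": 0.0,"ry": 0.0,"rz": 0.005,"gripper": 0.0}
    - {"x": 0.0004,"y": 0.0015,"z": 0.0,"rx": 0.0,"ry": 0.0,"rz": 0.0075,"gripper": 0.0}
    - {"x": 0.0005,"y": 0.002,"z": 0.0,"rx": 0.0,"ry": 0.0,"rz": 0.01,"gripper": 0.0}
  squeeze: 60

```text
clock: 8.5
tool_pos: [553.6, 1.2, 18.9]
tool_rot: [0.738, 0.675, 0.0, -0.0]
ft_force: [-1.6, -0.1, 0.8]
gripper_width: 0.002
grip_force: 0.8
```

>>> jog_arm:
  commands:
    - {"x": 0.0001,"y": 0.0005,"z": 0.0,"rx": 0.0,"ry": 0.0,"rz": 0.0025,"gripper": 0.0}
    - {"x": 0.0002,"y": 0.001,"z": 0.0,"rx": 0.0,"ry": 0.0,"rz": 0.005,"gripper": 0.0}
    - {"x": 0.0004,"y": 0.0015,"z": 0.0,"rx": 0.0,"ry": 0.0,"rz": 0.0075,"gripper": 0.0}
    - {"x": 0.0005,"y": 0.002,"z": 0.0,"rx": 0.0,"ry": 0.0,"rz": 0.01,"gripper": 0.0}
  squeeze: 60

```text
clock: 8.83
tool_pos: [555.7, 1.5, 18.9]
tool_rot: [0.741, 0.671, 0.0, -0.0]
ft_force: [-2.1, 0.9, 1.1]
gripper_width: -0.0
grip_force: 0.8
```

>>> jog_arm:
  commands:
    - {"x": 0.0001,"y": 0.0005,"z": 0.0,"rx": 0.0,"ry": 0.0,"rz": 0.0025,"gripper": 0.0}
    - {"x": 0.0002,"y": 0.001,"z": 0.0,"rx": 0.0,"ry": 0.0,"rz": 0.005,"gripper": 0.0}
    - {"x": 0.0004,"y": 0.0015,"z": 0.0,"rx": 0.0,"ry": 0.0,"rz": 0.0075,"gripper": 0.0}
    - {"x": 0.0005,"y": 0.002,"z": 0.0,"rx": 0.0,"ry": 0.0,"rz": 0.01,"gripper": 0.0}
  squeeze: 60

```text
clock: 9.17
tool_pos: [557.7, 1.8, 18.9]
tool_rot: [0.745, 0.667, 0.0, 0.0]
ft_force: [-1.8, 0.5, 0.4]
gripper_width: -0.003
grip_force: 0.8
```

>>> jog_arm:
  commands:
    - {"x": 0.0001,"y": 0.0005,"z": 0.0,"rx": 0.0,"ry": 0.0,"rz": 0.0025,"gripper": 0.0}
    - {"x": 0.0002,"y": 0.001,"z": 0.0,"rx": 0.0,"ry": 0.0,"rz": 0.005,"gripper": 0.0}
    - {"x": 0.0004,"y": 0.0015,"z": 0.0,"rx": 0.0,"ry": 0.0,"rz": 0.0075,"gripper": 0.0}
    - {"x": 0.0005,"y": 0.002,"z": 0.0,"rx": 0.0,"ry": 0.0,"rz": 0.01,"gripper": 0.0}
  squeeze: 60

```text
clock: 9.5
tool_pos: [558.2, 2.1, 18.5]
tool_rot: [0.748, 0.664, -0.001, -0.001]
ft_force: [-7.4, -0.2, 3.1]
gripper_width: 0.0
grip_force: 3.5
```

The stop is met (7.4 N). I'll bring the push to about 10 N and hold.

>>> jog_arm:
  commands:
    - {"x": 0.0,"y": 0.0004,"z": 0.0,"rx": 0.0,"ry": 0.0,"rz": 0.0,"gripper": 0.0}
    - {"x": 0.0,"y": 0.0004,"z": 0.0,"rx": 0.0,"ry": 0.0,"rz": 0.0,"gripper": 0.0}
  squeeze: 60

```text
clock: 9.67
tool_pos: [558.3, 2.1, 18.5]
tool_rot: [0.748, 0.664, -0.002, -0.002]
ft_force: [-6.7, 0.6, 4.0]
gripper_width: -0.005
grip_force: 3.5
```

>>> jog_arm:
  commands:
    - {"x": 0.0,"y": 0.0005,"z": 0.0,"rx": 0.0,"ry": 0.0,"rz": 0.0,"gripper": 0.0}
    - {"x": 0.0,"y": 0.001,"z": 0.0,"rx": 0.0,"ry": 0.0,"rz": 0.0,"gripper": 0.0}
    - {"x": 0.0,"y": 0.001,"z": 0.0,"rx": 0.0,"ry": 0.0,"rz": 0.0,"gripper": 0.0}
  squeeze: 60

```text
clock: 9.92
tool_pos: [558.3, 2.1, 18.3]
tool_rot: [0.748, 0.664, -0.002, -0.002]
ft_force: [-9.2, -0.5, 4.6]
gripper_width: 0.001
grip_force: 4.6
```

>>> jog_arm:
  commands:
    - {"x": 0.0,"y": 0.0003,"z": 0.0,"rx": 0.0,"ry": 0.0,"rz": 0.0,"gripper": 0.0}
    - {"x": 0.0,"y": 0.0003,"z": 0.0,"rx": 0.0,"ry": 0.0,"rz": 0.0,"gripper": 0.0}
    - {"x": 0.0,"y": 0.0003,"z": 0.0,"rx": 0.0,"ry": 0.0,"rz": 0.0,"gripper": 0.0}
    - {"x": 0.0,"y": 0.0003,"z": 0.0,"rx": 0.0,"ry": 0.0,"rz": 0.0,"gripper": 0.0}
    - {"x": 0.0,"y": 0.0003,"z": 0.0,"rx": 0.0,"ry": 0.0,"rz": 0.0,"gripper": 0.0}
  squeeze: 60

```text
clock: 10.33
tool_pos: [558.3, 2.1, 18.2]
tool_rot: [0.748, 0.664, -0.003, -0.003]
ft_force: [-10.5, 0.2, 5.7]
gripper_width: 0.001
grip_force: 5.0
```

>>> jog_arm:
  commands:
    - {"x": 0.0,"y": 0.0,"z": 0.0,"rx": 0.0,"ry": 0.0,"rz": 0.0,"gripper": 0.0}
    - {"x": 0.0,"y": 0.0,"z": 0.0,"rx": 0.0,"ry": 0.0,"rz": 0.0,"gripper": 0.0}
    - {"x": 0.0,"y": 0.0,"z": 0.0,"rx": 0.0,"ry": 0.0,"rz": 0.0,"gripper": 0.0}
    - {"x": 0.0,"y": 0.0,"z": 0.0,"rx": 0.0,"ry": 0.0,"rz": 0.0,"gripper": 0.0}
    - {"x": 0.0,"y": 0.0,"z": 0.0,"rx": 0.0,"ry": 0.0,"rz": 0.0,"gripper": 0.0}
  squeeze: 60

```text
clock: 10.75
tool_pos: [558.3, 2.1, 18.3]
tool_rot: [0.748, 0.664, -0.003, -0.003]
ft_force: [-9.8, 0.7, 4.6]
gripper_width: 0.001
grip_force: 5.0
```

>>> jog_arm:
  commands:
    - {"x": 0.0,"y": 0.0,"z": 0.0,"rx": 0.0,"ry": 0.0,"rz": 0.0,"gripper": 0.0}
    - {"x": 0.0,"y": 0.0,"z": 0.0,"rx": 0.0,"ry": 0.0,"rz": 0.0,"gripper": 0.0}
    - {"x": 0.0,"y": 0.0,"z": 0.0,"rx": 0.0,"ry": 0.0,"rz": 0.0,"gripper": 0.0}
    - {"x": 0.0,"y": 0.0,"z": 0.0,"rx": 0.0,"ry": 0.0,"rz": 0.0,"gripper": 0.0}
    - {"x": 0.0,"y": 0.0,"z": 0.0,"rx": 0.0,"ry": 0.0,"rz": 0.0,"gripper": 0.0}
  squeeze: 60

```text
clock: 11.17
tool_pos: [558.3, 2.1, 18.2]
tool_rot: [0.748, 0.664, -0.003, -0.003]
ft_force: [-10.1, 0.5, 5.6]
gripper_width: 0.002
grip_force: 5.0
```

>>> jog_arm:
  commands:
    - {"x": 0.0,"y": 0.0,"z": 0.0,"rx": 0.0,"ry": 0.0,"rz": 0.0,"gripper": 0.0}
    - {"x": 0.0,"y": 0.0,"z": 0.0,"rx": 0.0,"ry": 0.0,"rz": 0.0,"gripper": 0.0}
    - {"x": 0.0,"y": 0.0,"z": 0.0,"rx": 0.0,"ry": 0.0,"rz": 0.0,"gripper": 0.0}
    - {"x": 0.0,"y": 0.0,"z": 0.0,"rx": 0.0,"ry": 0.0,"rz": 0.0,"gripper": 0.0}
    - {"x": 0.0,"y": 0.0,"z": 0.0,"rx": 0.0,"ry": 0.0,"rz": 0.0,"gripper": 0.0}
  squeeze: 60

```text
clock: 11.58
tool_pos: [558.3, 2.1, 18.3]
tool_rot: [0.748, 0.664, -0.003, -0.003]
ft_force: [-9.8, 1.1, 5.3]
gripper_width: -0.0
grip_force: 5.0
```

```bash
python3 -c "
from h import *; from bench import r
s=r.state(); show(s); board(s)"
```

```text
11.58 [558.3   2.1  18.3] F [-9.78  1.1   5.34] j [-0.1   0.26  1.64 -0.    1.25  0.02] g -0.0
yaw -0.119 rel dock -0.079 in board [-56.5 205.9] F [-9.8 -0.1  5.3]
```

Bedded at about 10 N for over 1.2 s. Backing off, then up.

>>> jog_arm:
  commands:
    - {"x": 0.0,"y": -0.002,"z": 0.0,"rx": 0.0,"ry": 0.0,"rz": 0.0,"gripper": 0.0}
    - {"x": 0.0,"y": -0.005,"z": 0.0,"rx": 0.0,"ry": 0.0,"rz": 0.0,"gripper": 0.0}
    - {"x": 0.0,"y": -0.015,"z": 0.0,"rx": 0.0,"ry": 0.0,"rz": 0.0,"gripper": 0.0}
    - {"x": 0.0,"y": -0.03,"z": 0.0,"rx": 0.0,"ry": 0.0,"rz": 0.0,"gripper": 0.0}
    - {"x": 0.0,"y": -0.045,"z": -0.015,"rx": 0.0,"ry": 0.0,"rz": -0.08,"gripper": 0.0}
  squeeze: 60

```text
clock: 12.0
tool_pos: [514.3, 7.4, 31.3]
tool_rot: [0.72, 0.694, -0.001, -0.002]
ft_force: [-0.3, -0.4, -0.1]
gripper_width: -0.003
grip_force: 0.0
```

>>> jog_arm:
  commands:
    - {"x": 0.0,"y": 0.0,"z": -0.03,"rx": 0.0,"ry": 0.0,"rz": 0.0,"gripper": 0.0}
    - {"x": 0.0,"y": 0.0,"z": -0.07,"rx": 0.0,"ry": 0.0,"rz": 0.0,"gripper": 0.0}
    - {"x": 0.0,"y": 0.0,"z": -0.1,"rx": 0.0,"ry": 0.0,"rz": 0.0,"gripper": 0.0}
    - {"x": 0.0,"y": 0.0,"z": -0.1,"rx": 0.0,"ry": 0.0,"rz": 0.0,"gripper": 0.0}
  squeeze: 60

```text
clock: 12.33
tool_pos: [521.3, 6.9, 142.6]
tool_rot: [0.721, 0.693, 0.006, 0.007]
ft_force: [0.9, -1.0, 0.6]
gripper_width: 0.001
grip_force: 0.0
```

```bash
python3 - <<'E'
from h import *; from bench import r
import cv2
s=r.state(); show(s)
print("knob",dock(-48.5,329)); go(s,dock(-48.5,375),110,-.04)
im=r.snapshot("wrist"); c=r.calibration("wrist")
cv2.imwrite("pics/w1.png",im[:,:,::-1]); print(proj(c,[556.6,119,65]), c["origin"].round(0))
E
```

```text
12.33 [521.3   6.9 142.6] F [ 0.86 -0.99  0.61] j [-0.1   0.06  1.61  0.    1.46 -0.06] g 0.0
knob [554.69528577 121.6763178 ]
shift [0.1621 0.0284 0.033 ] rot [0.0173 0.0008 0.0011]
(np.float64(327.9293462420264), np.float64(40.55859522217747)) [522.  78. 268.]
```

View pics/w1.png

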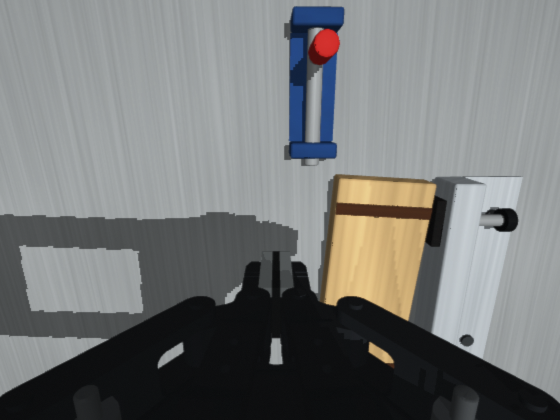

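The wrist view shows the board's edge (432,220) against the black pad. The bolt line (rod at x≈310 px) is clear of the board's near edge (≈335), and the knob top at (326,42) matches the prediction (328,41). Moving beyond the knob.

>>> jog_arm:
  commands:
    - {"x": 0.162,"y": 0.029,"z": 0.0,"rx": 0.0,"ry": 0.0,"rz": 0.0,"gripper": 0.0}
    - {"x": 0.162,"y": 0.029,"z": 0.0,"rx": 0.0,"ry": 0.0,"rz": 0.0,"gripper": 0.0}
    - {"x": 0.162,"y": 0.029,"z": 0.0,"rx": 0.0,"ry": 0.0,"rz": 0.0,"gripper": 0.0}
    - {"x": 0.162,"y": 0.029,"z": 0.0,"rx": 0.0,"ry": 0.0,"rz": 0.0,"gripper": 0.0}
    - {"x": 0.162,"y": 0.029,"z": 0.0,"rx": 0.0,"ry": 0.0,"rz": 0.0,"gripper": 0.0}
  squeeze: 60

```text
clock: 12.8
tool_pos: [551.9, 174.4, 132.5]
tool_rot: [0.719, 0.696, 0.001, -0.002]
ft_force: [0.6, -0.3, -0.3]
gripper_width: 0.0
grip_force: 0.0
```

```bash
python3 - <<'E'
from h import *; from bench import r
s=r.state(); show(s); go(s,dock(-47.5,375),56,-.04)
E
```

```text
12.8 [551.9 174.4 132.5] F [ 0.55 -0.33 -0.32] j [0.21 0.2  1.47 0.   1.47 0.24] g 0.0
shift [-0.0069  0.0059  0.0765] rot [-0.0004 -0.0042  0.0075]
```

>>> jog_arm:
  commands:
    - {"x": -0.002,"y": 0.005,"z": 0.03,"rx": 0.0,"ry": 0.0,"rz": 0.0,"gripper": 0.0}
    - {"x": -0.002,"y": 0.005,"z": 0.055,"rx": 0.0,"ry": 0.0,"rz": 0.0,"gripper": 0.0}
    - {"x": -0.002,"y": 0.005,"z": 0.076,"rx": 0.0,"ry": 0.0,"rz": 0.0,"gripper": 0.0}
    - {"x": -0.002,"y": 0.005,"z": 0.076,"rx": 0.0,"ry": 0.0,"rz": 0.0,"gripper": 0.0}
    - {"x": -0.002,"y": 0.005,"z": 0.076,"rx": 0.0,"ry": 0.0,"rz": 0.0,"gripper": 0.0}
  squeeze: 60

```text
clock: 13.22
tool_pos: [555.2, 165.1, 55.7]
tool_rot: [0.721, 0.693, -0.002, -0.001]
ft_force: [-0.2, 0.9, 0.4]
gripper_width: 0.001
grip_force: 0.0
```

```bash
python3 - <<'E'
from h import *; from bench import r
s=r.state(); show(s); go(s,dock(-47.5,350),56,-.04); print("home tool",dock(-47.5,280+8+11))
E
```

```text
13.22 [555.2 165.1  55.7] F [-0.22  0.94  0.36] j [ 0.19  0.27  1.55 -0.    1.33  0.23] g 0.0
shift [-0.0224  0.0022 -0.0003] rot [-0.0046  0.0011  0.0008]
home tool [554.49480586  91.66032527]
```

>>> jog_arm:
  commands:
    - {"x": -0.005,"y": 0.002,"z": 0.0,"rx": 0.0,"ry": 0.0,"rz": 0.0,"gripper": 0.0}
    - {"x": -0.01,"y": 0.002,"z": 0.0,"rx": 0.0,"ry": 0.0,"rz": 0.0,"gripper": 0.0}
    - {"x": -0.015,"y": 0.002,"z": 0.0,"rx": 0.0,"ry": 0.0,"rz": 0.0,"gripper": 0.0}
    - {"x": -0.018,"y": 0.002,"z": 0.0,"rx": 0.0,"ry": 0.0,"rz": 0.0,"gripper": 0.0}
    - {"x": -0.021,"y": 0.002,"z": 0.0,"rx": 0.0,"ry": 0.0,"rz": 0.0,"gripper": 0.0}
  squeeze: 60

```text
clock: 13.63
tool_pos: [558.7, 144.1, 59.0]
tool_rot: [0.721, 0.693, 0.001, 0.001]
ft_force: [-0.6, -0.0, -1.0]
gripper_width: -0.002
grip_force: 0.0
```

>>> jog_arm:
  commands:
    - {"x": -0.003,"y": 0.0,"z": 0.0,"rx": 0.0,"ry": 0.0,"rz": 0.0,"gripper": 0.0}
    - {"x": -0.006,"y": 0.0,"z": 0.0,"rx": 0.0,"ry": 0.0,"rz": 0.0,"gripper": 0.0}
    - {"x": -0.009,"y": 0.0,"z": 0.0,"rx": 0.0,"ry": 0.0,"rz": 0.0,"gripper": 0.0}
    - {"x": -0.012,"y": 0.0,"z": 0.0,"rx": 0.0,"ry": 0.0,"rz": 0.0,"gripper": 0.0}
    - {"x": -0.015,"y": 0.0,"z": 0.0,"rx": 0.0,"ry": 0.0,"rz": 0.0,"gripper": 0.0}
  squeeze: 60

```text
clock: 14.05
tool_pos: [557.6, 130.1, 58.2]
tool_rot: [0.721, 0.693, 0.001, -0.0]
ft_force: [0.8, 2.2, 1.3]
gripper_width: -0.002
grip_force: 1.3
```

The knob is moving (2.2 N). Carrying on.

>>> jog_arm:
  commands:
    - {"x": -0.003,"y": 0.0,"z": 0.0,"rx": 0.0,"ry": 0.0,"rz": 0.0,"gripper": 0.0}
    - {"x": -0.006,"y": 0.0,"z": 0.0,"rx": 0.0,"ry": 0.0,"rz": 0.0,"gripper": 0.0}
    - {"x": -0.009,"y": 0.0,"z": 0.0,"rx": 0.0,"ry": 0.0,"rz": 0.0,"gripper": 0.0}
    - {"x": -0.012,"y": 0.0,"z": 0.0,"rx": 0.0,"ry": 0.0,"rz": 0.0,"gripper": 0.0}
    - {"x": -0.015,"y": 0.0,"z": 0.0,"rx": 0.0,"ry": 0.0,"rz": 0.0,"gripper": 0.0}
  squeeze: 60

```text
clock: 14.47
tool_pos: [557.0, 114.5, 58.1]
tool_rot: [0.721, 0.693, 0.0, 0.0]
ft_force: [0.3, 2.9, 1.0]
gripper_width: 0.001
grip_force: 1.3
```

>>> jog_arm:
  commands:
    - {"x": -0.002,"y": 0.0,"z": 0.0,"rx": 0.0,"ry": 0.0,"rz": 0.0,"gripper": 0.0}
    - {"x": -0.004,"y": 0.0,"z": 0.0,"rx": 0.0,"ry": 0.0,"rz": 0.0,"gripper": 0.0}
    - {"x": -0.006,"y": 0.0,"z": 0.0,"rx": 0.0,"ry": 0.0,"rz": 0.0,"gripper": 0.0}
    - {"x": -0.008,"y": 0.0,"z": 0.0,"rx": 0.0,"ry": 0.0,"rz": 0.0,"gripper": 0.0}
    - {"x": -0.01,"y": 0.0,"z": 0.0,"rx": 0.0,"ry": 0.0,"rz": 0.0,"gripper": 0.0}
  squeeze: 60

```text
clock: 14.88
tool_pos: [556.6, 104.6, 58.0]
tool_rot: [0.721, 0.693, 0.0, 0.0]
ft_force: [-0.0, 2.4, 2.1]
gripper_width: -0.0
grip_force: 1.3
```

```bash
python3 -c "
from h import *; from bench import r
s=r.state(); show(s); go(s,dock(-48.5,299),56,-.04)"
```

```text
14.88 [556.6 104.6  58. ] F [-0.05  2.43  2.12] j [0.09 0.23 1.59 0.   1.32 0.12] g -0.0
shift [-0.013  -0.0026  0.0019] rot [ 0.0002 -0.0001  0.001 ]
```

>>> jog_arm:
  commands:
    - {"x": -0.0015,"y": 0.0,"z": 0.0,"rx": 0.0,"ry": 0.0,"rz": 0.0,"gripper": 0.0}
    - {"x": -0.003,"y": 0.0,"z": 0.0,"rx": 0.0,"ry": 0.0,"rz": 0.0,"gripper": 0.0}
    - {"x": -0.0045,"y": 0.0,"z": 0.0,"rx": 0.0,"ry": 0.0,"rz": 0.0,"gripper": 0.0}
    - {"x": -0.0055,"y": 0.0,"z": 0.0,"rx": 0.0,"ry": 0.0,"rz": 0.0,"gripper": 0.0}
    - {"x": -0.0065,"y": 0.0,"z": 0.0,"rx": 0.0,"ry": 0.0,"rz": 0.0,"gripper": 0.0}
  squeeze: 60

```text
clock: 15.3
tool_pos: [556.3, 98.1, 57.9]
tool_rot: [0.721, 0.693, 0.0, 0.0]
ft_force: [1.8, 3.0, 1.9]
gripper_width: 0.002
grip_force: 1.3
```

>>> jog_arm:
  commands:
    - {"x": -0.0006,"y": 0.0,"z": 0.0,"rx": 0.0,"ry": 0.0,"rz": 0.0,"gripper": 0.0}
    - {"x": -0.0012,"y": 0.0,"z": 0.0,"rx": 0.0,"ry": 0.0,"rz": 0.0,"gripper": 0.0}
    - {"x": -0.0018,"y": 0.0,"z": 0.0,"rx": 0.0,"ry": 0.0,"rz": 0.0,"gripper": 0.0}
    - {"x": -0.0024,"y": 0.0,"z": 0.0,"rx": 0.0,"ry": 0.0,"rz": 0.0,"gripper": 0.0}
  squeeze: 60

```text
clock: 15.63
tool_pos: [556.2, 95.8, 57.9]
tool_rot: [0.721, 0.693, 0.0, 0.0]
ft_force: [0.3, 2.4, 1.4]
gripper_width: -0.001
grip_force: 1.3
```

>>> jog_arm:
  commands:
    - {"x": -0.0006,"y": 0.0,"z": 0.0,"rx": 0.0,"ry": 0.0,"rz": 0.0,"gripper": 0.0}
    - {"x": -0.0012,"y": 0.0,"z": 0.0,"rx": 0.0,"ry": 0.0,"rz": 0.0,"gripper": 0.0}
    - {"x": -0.0018,"y": 0.0,"z": 0.0,"rx": 0.0,"ry": 0.0,"rz": 0.0,"gripper": 0.0}
    - {"x": -0.0024,"y": 0.0,"z": 0.0,"rx": 0.0,"ry": 0.0,"rz": 0.0,"gripper": 0.0}
  squeeze: 60

```text
clock: 15.97
tool_pos: [556.2, 93.4, 58.0]
tool_rot: [0.721, 0.693, 0.0, 0.0]
ft_force: [0.5, 2.5, 1.4]
gripper_width: -0.0
grip_force: 1.3
```

>>> jog_arm:
  commands:
    - {"x": -0.0006,"y": 0.0,"z": 0.0,"rx": 0.0,"ry": 0.0,"rz": 0.0,"gripper": 0.0}
    - {"x": -0.0012,"y": 0.0,"z": 0.0,"rx": 0.0,"ry": 0.0,"rz": 0.0,"gripper": 0.0}
    - {"x": -0.0018,"y": 0.0,"z": 0.0,"rx": 0.0,"ry": 0.0,"rz": 0.0,"gripper": 0.0}
    - {"x": -0.0024,"y": 0.0,"z": 0.0,"rx": 0.0,"ry": 0.0,"rz": 0.0,"gripper": 0.0}
  squeeze: 60

```text
clock: 16.3
tool_pos: [556.0, 91.0, 57.9]
tool_rot: [0.721, 0.693, 0.0, -0.0]
ft_force: [-0.3, 1.7, 2.6]
gripper_width: 0.0
grip_force: 1.3
```

>>> jog_arm:
  commands:
    - {"x": -0.0006,"y": 0.0,"z": 0.0,"rx": 0.0,"ry": 0.0,"rz": 0.0,"gripper": 0.0}
    - {"x": -0.0012,"y": 0.0,"z": 0.0,"rx": 0.0,"ry": 0.0,"rz": 0.0,"gripper": 0.0}
    - {"x": -0.0018,"y": 0.0,"z": 0.0,"rx": 0.0,"ry": 0.0,"rz": 0.0,"gripper": 0.0}
    - {"x": -0.0024,"y": 0.0,"z": 0.0,"rx": 0.0,"ry": 0.0,"rz": 0.0,"gripper": 0.0}
  squeeze: 60

```text
clock: 16.63
tool_pos: [555.9, 88.6, 57.9]
tool_rot: [0.721, 0.693, 0.0, 0.0]
ft_force: [-0.0, 2.2, 2.0]
gripper_width: 0.001
grip_force: 1.3
```

>>> jog_arm:
  commands:
    - {"x": -0.0006,"y": 0.0,"z": 0.0,"rx": 0.0,"ry": 0.0,"rz": 0.0,"gripper": 0.0}
    - {"x": -0.0012,"y": 0.0,"z": 0.0,"rx": 0.0,"ry": 0.0,"rz": 0.0,"gripper": 0.0}
    - {"x": -0.0018,"y": 0.0,"z": 0.0,"rx": 0.0,"ry": 0.0,"rz": 0.0,"gripper": 0.0}
    - {"x": -0.0024,"y": 0.0,"z": 0.0,"rx": 0.0,"ry": 0.0,"rz": 0.0,"gripper": 0.0}
  squeeze: 60

```text
clock: 16.97
tool_pos: [555.9, 87.2, 58.0]
tool_rot: [0.721, 0.693, 0.001, -0.001]
ft_force: [1.3, 7.4, 0.7]
gripper_width: 0.004
grip_force: 3.3
```

>>> jog_arm:
  commands:
    - {"x": -0.0006,"y": 0.0,"z": 0.0,"rx": 0.0,"ry": 0.0,"rz": 0.0,"gripper": 0.0}
    - {"x": -0.0012,"y": 0.0,"z": 0.0,"rx": 0.0,"ry": 0.0,"rz": 0.0,"gripper": 0.0}
    - {"x": -0.0012,"y": 0.0,"z": 0.0,"rx": 0.0,"ry": 0.0,"rz": 0.0,"gripper": 0.0}
    - {"x": -0.0012,"y": 0.0,"z": 0.0,"rx": 0.0,"ry": 0.0,"rz": 0.0,"gripper": 0.0}
  squeeze: 60

```text
clock: 17.3
tool_pos: [555.8, 87.1, 58.0]
tool_rot: [0.721, 0.693, 0.002, -0.001]
ft_force: [2.0, 7.2, 1.6]
gripper_width: -0.003
grip_force: 4.1
```

It doesn't move any more: a hard stop. Backing off beyond the knob and rising.

>>> jog_arm:
  commands:
    - {"x": 0.004,"y": 0.0,"z": 0.0,"rx": 0.0,"ry": 0.0,"rz": 0.0,"gripper": 0.0}
    - {"x": 0.015,"y": 0.0,"z": 0.0,"rx": 0.0,"ry": 0.0,"rz": 0.0,"gripper": 0.0}
    - {"x": 0.03,"y": 0.0,"z": 0.0,"rx": 0.0,"ry": 0.0,"rz": 0.0,"gripper": 0.0}
    - {"x": 0.035,"y": 0.0,"z": -0.03,"rx": 0.0,"ry": 0.0,"rz": 0.0,"gripper": 0.0}
    - {"x": 0.035,"y": 0.0,"z": -0.07,"rx": 0.0,"ry": 0.0,"rz": 0.0,"gripper": 0.0}
  squeeze: 60

```text
clock: 17.72
tool_pos: [553.3, 120.6, 122.8]
tool_rot: [0.72, 0.694, -0.005, -0.004]
ft_force: [0.4, 0.1, -1.1]
gripper_width: -0.004
grip_force: 0.0
```

>>> jog_arm:
  commands:
    - {"x": 0.0,"y": -0.04,"z": -0.04,"rx": 0.0,"ry": 0.0,"rz": 0.0,"gripper": 0.0}
    - {"x": 0.0,"y": -0.08,"z": -0.05,"rx": 0.0,"ry": 0.0,"rz": 0.0,"gripper": 0.0}
    - {"x": 0.0,"y": -0.12,"z": -0.05,"rx": 0.0,"ry": 0.0,"rz": 0.0,"gripper": 0.0}
    - {"x": 0.0,"y": -0.15,"z": -0.05,"rx": 0.0,"ry": 0.0,"rz": 0.0,"gripper": 0.0}
    - {"x": 0.0,"y": -0.18,"z": -0.05,"rx": 0.0,"ry": 0.0,"rz": 0.0,"gripper": 0.0}
  squeeze: 60

```text
clock: 18.13
tool_pos: [374.5, 126.7, 178.0]
tool_rot: [0.721, 0.693, -0.001, 0.0]
ft_force: [1.1, 0.6, 0.3]
gripper_width: -0.003
grip_force: 0.0
```

```bash
python3 - <<'E'
from h import *; from bench import r
import cv2
show(r.state())
im=r.snapshot("top"); cv2.imwrite("pics/top3.png",cv2.resize(im[120:290,240:460,::-1],None,fx=3.5,fy=3.5,interpolation=cv2.INTER_CUBIC))
c=r.calibration("top"); 
for p in ([556.6,119-55+6,65],): print([(a-o)*3.5 for a,o in zip(proj(c,p),(240,120))])
E
```

```text
18.13 [374.5 126.7 178. ] F [1.08 0.61 0.26] j [ 0.18 -0.24  1.81 -0.    1.57  0.22] g -0.0
[np.float64(150.6707742566389), np.float64(329.25002854629474)]
```

View pics/top3.png

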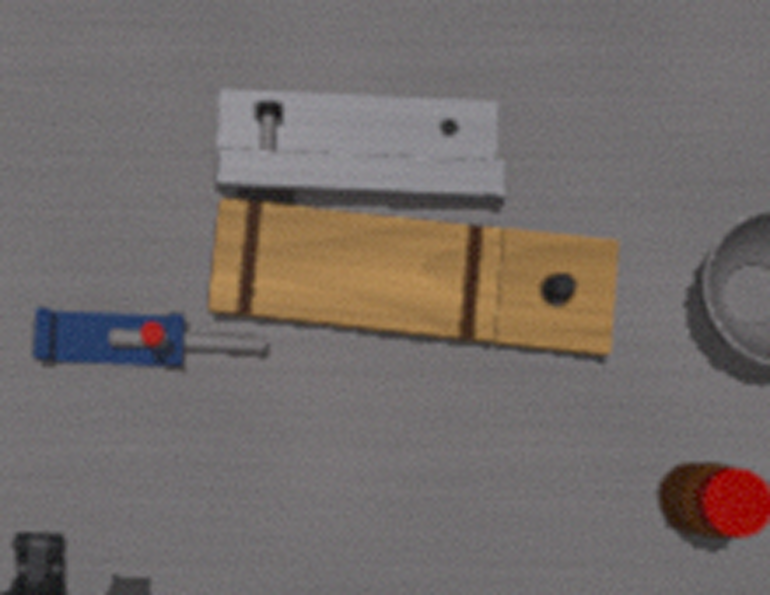

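The board lies on its pin and against the stop at (265,197). The bolt is out in front of it with its nose at (265,350) and the knob at (152,333), as predicted for fully home. The bowl and jar are undisturbed, and the arm is clear.

```bash
python3 -c "
from bench import r
print(r.finish_job())"
```

```text
the job is handed in; nothing more can be done
None
```

The job is handed in at about 18 s of the 64 s allowed: the board was bedded on the stop at about 10 N for over a second, and the bolt was then pushed to its hard stop in front of it. The highest force I read was about 12 N; the bowl and jar had not moved in the last picture, which did not take in the tray.

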